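# Close the mould clamp and hold the mould on the wax injector

## Robot

A 6-joint arm with a two-finger parallel gripper is mounted at the origin on the work surface. World frame = base frame: x ahead of the robot, y to its left, z up, the work surface at z = 0. Lengths are in m, angles in rad, forces in N, time in s.
With the tool pointing down it reaches from about 0.25 to 0.725 m from the base axis. Payload 9.7 kg.
Tool frame: the origin (TCP) lies on the mounting face of the last link; the fingertips stand 173 mm ahead of it and the grasp point (between the pads) lies 155 mm ahead of it; z points along the fingers, y is the line along which they close (so a half turn about z gives the same grasp; the last joint's range is limited). The gripper opens to 85 mm and grips with 20 to 120 N. Pads are 22 mm wide; open, the fingers measure 114 mm over their backs; the gripper's body (76 mm by 85 mm) begins 54 mm behind the grasp point. The pads swing forward as they close: fully open they stand 13 mm farther back than shut.
Start: joints at [1.109, 0.087, 0.176, 1.66, 0, 1.571], TCP at [0.245, 0.492, 0.405] pointing down, gripper open.
Joint ranges: [-3.13, 3.13], [-0.85, 1.81], [-1.15, 1.24], [-2.2, 2.28], [-1.44, 1.52], [-3.14, 3.14]. Speed limits (rad/s): [2.22, 2.22, 2.57, 3.14, 3.14, 3.14].

## Interface

Orientations are given as a rotation vector (axis times angle).
In Python, from bench import r gives the robot as it stands.
- The arm moves only by the tool arm_command, never from a script. Its argument "increments" is a list that holds one entry, the list of rows, each a list of 7 numbers: the turn, a rotation vector about the tool's x, y, z normalised to -1 to 1, where 1 is 8 degrees, then the shift along the tool's x, y, z normalised to -1 to 1, where 1 is 0.05 m, then the closure, from -1 (fully open) to 1 (shut). A call has 1 to 12 rows; each row shifts and turns the commanded pose from where the row before left it, along the tool's axes as they then stand; what a row does not reach is not made up. A row lasts 1/8 s, in which the tool goes at most 62.5 mm and 10.7 degrees, less where a joint would pass 70% of its speed; a pose out of reach is approached as far as the arm can. A call with a number of a shift or a turn outside -1 to 1 is refused whole. A call with a gripper value outside its range is refused whole. The fingers move at their own pace and stop on an object; the grip force is fixed at half the most. Time passes only in rows, so rows that do not move let the fingers close. It gives the time, the measured TCP pose, the force, the opening and the grip force at its end, in the units of the state.
- r.get_state(): the state, without advancing time (a new reading comes with each control period).
- r.snapshot(name): name is "scene" or "top" or "wrist"; returns the picture (384x512x3 uint8, red, green, blue); there is no depth.
- r.calibration(name): a dict with "fx", "fy", "cx", "cy" (pixels), "cam_to_world" (4x4, takes a point from camera to world coordinates). Camera axes: x right, y up, looking along -z (the intrinsics and any distortion apply to the point x, -y, -z); pixel columns grow to the right and rows downward; lengths in m; the calibration is good to about 2 mm. The wrist camera is an equidistant fisheye: a pixel r from the principal point sees the ray r / f radians off the axis. A picture is of the moment at which its call begins: read the wrist's pose just before it. calibration takes no time and is no camera call; for the wrist camera it gives the pose at the moment of the call.
- r.close_job(): hands the job in; it is judged then, once.
The state is a dict: "time": time; "qpos": joint angles; "joint_velocities": joint speeds; "tau": joint torques, N m; "ee_pos": TCP position; "tool_rot": TCP orientation; "wrist_force": force on the tool from outside, world axes, zero at the start; "ft_torque": the same for the moment, N m; "opening": finger opening in m; "grasp_force": force on a finger pad.
Only numpy, scipy, OpenCV 4.12 (cv2) and the standard library are available. Lean on these libraries where they do the work, as an engineer would, in place of code of your own. Each camera call takes 0.05 s, during which the arm holds its last target. There are 200 camera calls.

## Task

Get the yellow rubber mould ready for a shot of wax: with the fingertips, push the raised steel clamp lid right down flat onto the mould, and then push the red end plate of the carriage until the mould is fully home on the brass nozzle of the blue injector. A spring drives the carriage back, so finish while still holding it pushed home with the fingers. Do not pick anything up, and leave everything else on the bench where it is.

Things in the scene. Friction and masses are not known exactly. Their poses are not given: they have to be found in the camera images.
- injector: Blue wax injector pot (radius 90 mm, 112 at its foot, 0.36 m tall) with a grey track 130 mm wide for the mould carriage, all fixed to the table, turned up to 0.3 rad. Origin: on the table, mid-width of the track, z up; robot on its -x side. The carriage slides along its +y to the pot (axis at y = +225 mm). Brass nozzle 55 mm above the table, tip at y = +59 mm. Rails 28 mm high.
- mould_carriage (a joint): Carriage travel in m along the injector's +y: 0 fully back, 0.100 end stop, mould fully home from about 0.095 on. A return spring pushes it back (60 N/m: 6 N at the end; 1 N friction). Aluminium plate 100 (x) by 120 mm (y), 28 to 40 mm above the table, with a fixed yellow mould 70 x 100 x 30 mm, top at 70 mm. It cannot be lifted.
- push_face (a point): Centre of the outer face of the carriage's red end plate: push here towards the injector's +y. Plate 100 mm wide (x), 12 mm thick, standing 30 to 82 mm above the table; this point is 56 mm up and moves with the carriage. At (0, -150 mm + travel) in the injector's frame.
- clamp_lid (a joint): Angle of the clamp lid in rad: 0 = lying flat on the mould (shut); about 1.57 = standing upright; larger leans towards the robot (limit 1.9). The hinge is stiff: the lid stays where it is left (about 0.1 N m, i.e. 1 to 2 N at its free edge).
- lid_hinge (a point): Middle of the lid's hinge, which lies along the injector's y on the robot's side (-x) of the mould, 73.5 mm above the table, at (-45 mm, -85 mm + travel) in the injector's frame. The lid swings about it away from the robot and down. The lid's own x axis points from the hinge to its free edge.
- lid_edge (a point): Middle of the clamp lid's free edge (mid-thickness). The lid is a flat steel plate 85 mm from hinge to free edge, 88 mm wide along the hinge, 5 mm thick, with a green strip along the free edge; shut, its top is 76 mm above the table.
- wax_tree: Bystander, loose: red wax casting tree on a black rubber foot (radius 32 mm), 93 mm tall; origin under its centre. Leave it alone.
- glue_bottle: Bystander, loose: white bottle with an orange cap, radius 24 mm, 110 mm tall; origin under its centre. Leave it alone.
- spare_mould: Bystander, loose: yellow mould block 65 x 90 x 28 mm lying on the table; origin under its centre. Leave it alone.
- tape_roll: Bystander, loose: yellow ring of tape lying flat, radius 45 mm, 24 mm high; origin under its centre. Leave it alone.
- small_mould: Bystander, loose: smaller yellow mould block, 50 x 65 x 25 mm, lying on the robot's side of the track; origin under its centre. Leave it alone.

How it is judged:
On the way, in this order (a step that is already met when the one before it is completed fails the run):
1. the clamp lid is shut flat on the mould while the carriage is still back from the nozzle (value of joint clamp_lid below 0.07 rad and value of joint mould_carriage below 0.07 m), for 0.2 s.
2. the carriage is pushed home on the nozzle with the lid shut (value of joint mould_carriage above 0.092 m and value of joint clamp_lid below 0.07 rad), for 0.2 s.
At the end, for the whole second after the job is handed in: The clamp lid is flat on the mould (within 0.07 rad), the carriage is within 8 mm of its end stop and still, held there by the fingers (more than 2 N) against its spring, and no bystander has been shifted by more than 30 mm (all of step 2 and velocity of joint mould_carriage between -0.01 and 0.01 m/s and contact force between the fingers and anything else above 2 N and distance of each of wax_tree, glue_bottle, spare_mould, tape_roll, small_mould from where it was at the start of the episode below 0.03 m); the arm keeps its last pose, push and grip.
It fails at once if a bystander is shifted by more than 30 mm, or lifted (distance of any of wax_tree, glue_bottle, spare_mould, tape_roll, small_mould from where it was at the start of the episode above 0.03 m).
It fails at once if the wax tree or the bottle is tipped (over 0.35 rad) (angle between any of wax_tree, glue_bottle's own z axis and vertical above 0.35 rad).
It also fails if it takes over 42 s, if anything falls off the work surface, if the arm or the gripper's body presses on something with over 40 N, if the wrist force passes 120 N, or if a joint passes its speed limit or range.

## Working session

There is one attempt and no reset: what is moved stays moved. The work goes in short steps, Python scripts to look and compute and a tool call to move; the robot and the scene stay as the last step left them, time stands still between calls to the robot, and variables do not carry over. Pictures are saved under pics/ and viewed, at most 10 in all, crops included, and the job is handed in when it is done.

Besides the shell and the picture viewer there is one more tool, called after "Call:" as name([rows], argument=value, ...), one row to a line, values as JSON. arm_command: Moves the arm, as the interface text tells. Its arguments: {"type":"object","properties":{"increments":{"type":"array"}},"required":["increments"]}

```bash
mkdir -p pics; ls; python3 - <<'E'
from bench import r
import cv2,numpy as np
for n in("scene","top"):
    cv2.imwrite(f"pics/{n}0.png",r.snapshot(n)[:,:,::-1]); c=r.calibration(n); print(n,c['fx'],c['fy'],c['cx'],c['cy'],np.round(c['cam_to_world'],4).tolist(),[k for k in c])
s=r.get_state();print(s)
E
```

```text
pics
scene 357.1378702620781 357.1378702620781 250.53692686590887 195.05569143678508 [[0.1301, -0.5181, 0.8454, 1.1628], [0.9914, 0.0546, -0.1191, -0.1783], [0.0156, 0.8536, 0.5207, 0.467], [0.0, 0.0, 0.0, 1.0]] ['fx', 'fy', 'cx', 'cy', 'cam_to_world']
top 381.3316912259301 381.3316912259301 254.2526525743783 191.51367269364468 [[0.0255, 0.9927, -0.1175, 0.4574], [-0.9995, 0.0233, -0.0207, -0.1034], [-0.0178, 0.118, 0.9929, 0.9826], [0.0, 0.0, 0.0, 1.0]] ['fx', 'fy', 'cx', 'cy', 'cam_to_world']
{'time': 0.1, 'qpos': array([ 1.10901506e+00,  8.74149159e-02,  1.75217888e-01,  1.65980769e+00,
       -5.57137549e-06,  1.57080619e+00]), 'joint_velocities': array([ 3.99504182e-04, -5.99630617e-04,  9.50945857e-05, -1.48943863e-04,
        2.15728931e-04, -8.57643456e-04]), 'tau': array([-3.57300751e-04, -5.21558869e+01,  4.65654051e+01,  1.59813836e-02,
       -1.39221234e-05, -2.20840911e-05]), 'ee_pos': array([0.24505077, 0.49239546, 0.40405075]), 'tool_rot': array([-7.18889465e-01, -3.05795611e+00,  1.84961535e-03]), 'wrist_force': array([-0.16666828, -0.40668307, -0.03570702]), 'ft_torque': array([ 0.06232999, -0.01939966,  0.02120875]), 'grasp_force': 0.0, 'opening': 0.08559903858071827}
```

View pics/scene0.png

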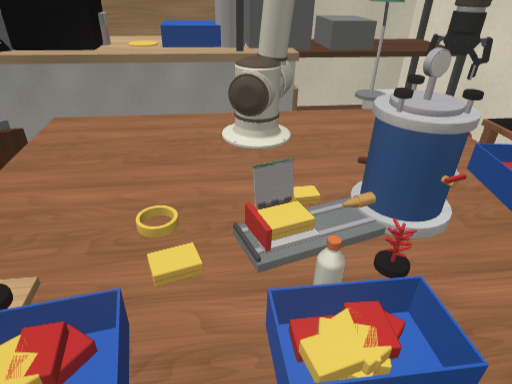

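View pics/top0.png

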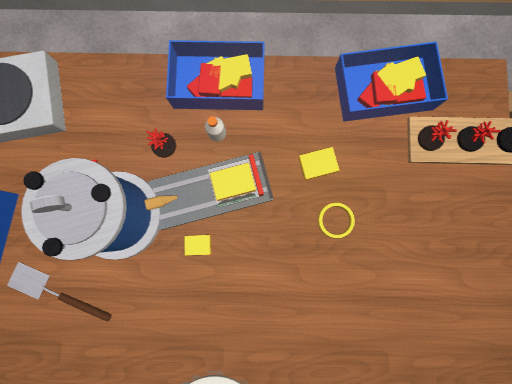

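Scene: the lid stands upright at about (273,183) behind the yellow mould, with the red plate at (258,225) and the injector on the right. Top: the track's outer end is near (262,153)–(272,199), the red plate at (257,175) and the pot on the left. I'll enlarge both for exact corners.

```bash
python3 - <<'E'
import cv2,numpy as np
a=cv2.imread("pics/top0.png")[140:250,130:290]; b=cv2.imread("pics/scene0.png")[150:280,225:400]
a=cv2.resize(a,None,fx=5,fy=5,interpolation=cv2.INTER_CUBIC)
b=cv2.resize(b,None,fx=4.5,fy=4.5,interpolation=cv2.INTER_CUBIC)
cv2.imwrite("pics/ta.png",a);cv2.imwrite("pics/sb.png",b)
E
```

```text
(no output)
```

View pics/ta.png

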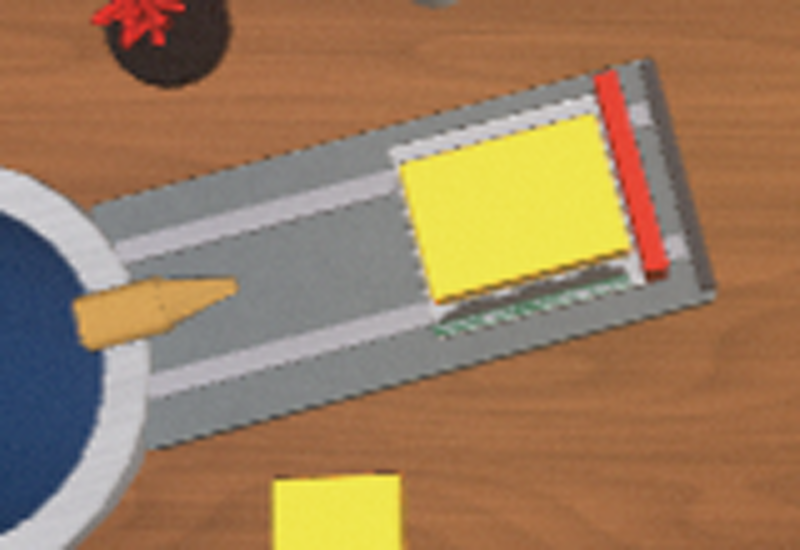

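View pics/sb.png

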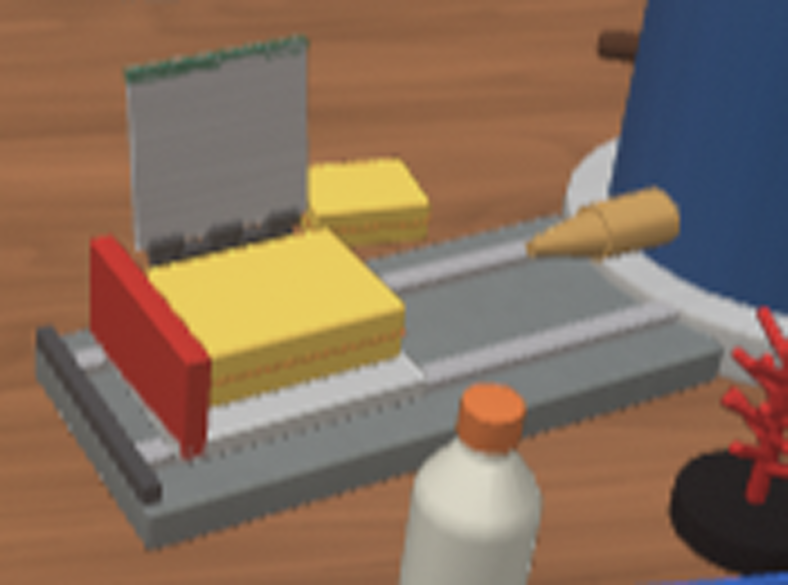

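The crops give these corners. Top: red plate (618,72), (667,275), (646,281), (597,79); mould (400,165), (630,250), (437,303); nozzle tip (236,286). Scene: plate (93,240), (188,367), (210,358); lid edge (127,75), (308,40); nozzle tip (530,250). Next I'll fit the pose.

```bash
cat > h.py <<'E'
from bench import r
import cv2,numpy as np
from scipy.optimize import least_squares
from scipy.spatial.transform import Rotation as R
def proj(n,P):
    c=r.calibration(n);T=np.linalg.inv(c['cam_to_world']);p=T[:3,:3]@P+T[:3,3]
    return np.array([c['cx']+c['fx']*p[0]/-p[2],c['cy']+c['fy']*p[1]/p[2]])
def ray(n,px,z):
    c=r.calibration(n);M=c['cam_to_world'];d=M[:3,:3]@np.array([(px[0]-c['cx'])/c['fx'],-(px[1]-c['cy'])/c['fy'],-1])
    return M[:3,3]+d*(z-M[2,3])/d[2]
E
python3 - <<'E'
from h import *
TA=lambda u,v:((u+.5)/5-.5+130,(v+.5)/5-.5+140)
SB=lambda u,v:((u+.5)/4.5-.5+225,(v+.5)/4.5-.5+150)
def lid(a,y): # free edge mid-thickness
    return (-.045+.085*np.cos(a),y,.0735+.085*np.sin(a))
M=1e-3
def obs(t,a):
    o=lambda x,y,z:(x*M,y*M+t,z*M)
    return [("top",TA(618,72),o(50,-150,82)),("top",TA(667,275),o(-50,-150,82)),("top",TA(646,281),o(-50,-138,82)),("top",TA(597,79),o(50,-138,82)),
    ("top",TA(400,165),o(35,-35,70)),("top",TA(437,303),o(-35,-35,70)),("top",TA(236,286),(0,.059,.055)),
    ("scene",SB(93,240),o(-50,-150,82)),("scene",SB(188,367),o(50,-150,82)),("scene",SB(210,358),o(50,-138,82)),
    ("scene",SB(405,307),o(35,-35,70)),("scene",SB(530,250),(0,.059,.055)),
    ("scene",SB(127,75),lid(a,-.129+t)),("scene",SB(308,38),lid(a,-.041+t)),("top",TA(436,328),lid(a,-.041+t)),("top",TA(628,285),lid(a,-.129+t))]
def W(q,p):
    c,s=np.cos(q[2]),np.sin(q[2]);return np.array([q[0]+c*p[0]-s*p[1],q[1]+s*p[0]+c*p[1],p[2]])
def f(q): return np.concatenate([proj(n,W(q,p))-px for n,px,p in obs(q[3],q[4])])
g=ray("top",TA(520,200),.06)
s=least_squares(f,[g[0],g[1]+.08,-.2,0,1.6],loss='soft_l1');q=s.x
print(np.round(q,4));print(np.round(f(q).reshape(-1,2),1).tolist())
for n,p in dict(push=(0,-.15+q[3],.056),hinge=(-.045,-.085+q[3],.0735),edge=lid(q[4],-.085+q[3])).items():print(n,np.round(W(q,p),4))
for n,px,z in[("wax",(163,145),0.01),("glue",(216,132),.05),("spare",(320,163),.028),("tape",(337,220),.024),("small",(197,245),.025)]:
    w=ray("top",px,z);d=w[:2]-q[:2];c,s_=np.cos(q[2]),np.sin(q[2]);print(n,np.round(w,3),"local",np.round([c*d[0]+s_*d[1],-s_*d[0]+c*d[1]],3))
E
```

```text
[0.5677 0.0496 0.2742 0.0018 1.7188]
[[-0.1, -0.5], [0.5, -1.1], [-0.2, -1.0], [-0.7, -0.6], [-0.7, -0.5], [-1.4, -0.3], [-0.2, -0.8], [-1.4, -1.8], [-1.4, -2.3], [-0.3, -1.8], [0.1, -1.6], [-0.2, -1.0], [-0.2, -2.2], [-0.5, -1.0], [-0.8, 0.1], [-0.0, -1.3]]
push [ 0.6078 -0.0931  0.056 ]
hinge [ 0.5469 -0.0427  0.0735]
edge [ 0.5348 -0.0461  0.1576]
wax [0.69  0.159 0.01 ] local [0.147 0.072]
glue [0.716 0.016 0.05 ] local [ 0.134 -0.072]
spare [ 0.647 -0.248  0.028] local [-0.004 -0.308]
tape [ 0.504 -0.292  0.024] local [-0.154 -0.312]
small [0.433 0.056 0.025] local [-0.128  0.043]
```

Fit: injector at (0.568, 0.050), yaw 0.274, travel about 0, lid at 1.72 rad. Residuals are 1–2 px. First I'll turn the tool so its y lies along the injector's x, and shut the fingers. That makes tool x = injector +y and tool y = injector +x.

Call:
arm_command([
  [[0,0,1,0,0,0,1],[0,0,1,0,0,0,1],[0,0,1,0,0,0,1],[0,0,1,0,0,0,1],[0,0,1,0,0,0,1],[0,0,1,0,0,0,1]],
])

```text
time: 0.85
ee_pos: [0.245, 0.4924, 0.4043]
tool_rot: [1.906, 2.497, -0.001]
wrist_force: [-0.3, -0.8, -0.4]
opening: 0.0001
grasp_force: 0.0
```

```bash
cat >> h.py <<'E'
def st():
    s=r.get_state();q=(.5677,.0496,.2742);c,n=np.cos(q[2]),np.sin(q[2]);Rm=R.from_rotvec(s['tool_rot']).as_matrix()
    L=np.array([[c,n,0],[-n,c,0],[0,0,1]]);tip=L@(s['ee_pos']+.173*Rm[:,2]-[q[0],q[1],0])
    print('t',round(s['time'],2),'tip local',np.round(tip,4),'tool axes local\n',np.round(L@Rm,3),'F',np.round(L@s['wrist_force'],1),'open',round(s['opening'],4),'q',np.round(s['qpos'],2))
E
python3 -c "from h import *;st()"
```

```text
t 0.85 tip local [-0.1908  0.5135  0.2313] tool axes local
 [[ 0.008  1.    -0.001]
 [ 1.    -0.008 -0.001]
 [-0.001 -0.001 -1.   ]] F [-0.5 -0.7 -0.4] open 0.0001 q [ 1.11  0.09  0.18  1.66 -0.    2.41]
```

Call:
arm_command([
  [[0,0,0,-0.96,-0.18,0,1],[0,0,0,-0.96,-0.18,0,1],[0,0,0,-0.96,-0.18,0,1],[0,0,0,-0.96,-0.18,0,1],[0,0,0,-0.96,-0.18,0,1],[0,0,0,-0.96,-0.18,0,1],[0,0,0,-0.83,0,0,1],[0,0,0,-0.83,0,0,1],[0,0,0,-0.83,0,0,1],[0,0,0,0,0,0,1]],
])

```text
time: 2.1
ee_pos: [0.3038, 0.0785, 0.4046]
tool_rot: [1.907, 2.496, -0.0]
wrist_force: [0.2, 0.7, -0.5]
opening: 0.0002
grasp_force: 0.0
```

```bash
python3 -c "from h import *;st()"
```

```text
t 2.1 tip local [-0.2462  0.0992  0.2316] tool axes local
 [[ 0.008  1.    -0.   ]
 [ 1.    -0.008 -0.   ]
 [-0.    -0.    -1.   ]] F [ 0.3  0.6 -0.5] open 0.0002 q [ 0.25 -0.47 -0.3   1.75 -0.    1.56]
```

Call:
arm_command([
  [[0,0,0,-0.91,0.73,0.47,1],[0,0,0,-0.91,0.73,0.47,1],[0,0,0,-0.91,0.73,0.47,1],[0,0,0,-0.91,0.73,0.47,1],[0,0,0,0,0,0,1]],
])

```text
time: 2.72
ee_pos: [0.4936, -0.0557, 0.3072]
tool_rot: [-1.9, -2.495, 0.005]
wrist_force: [-1.4, 1.0, 0.5]
opening: -0.0003
grasp_force: 0.0
```

```bash
python3 - <<'E'
from h import *
st()
a=r.snapshot("scene")[120:280,200:400,::-1]; b=r.snapshot("top")[110:230,160:310,::-1]
a=cv2.resize(a,(500,400),interpolation=2);b=cv2.resize(b,(500,400),interpolation=2)
cv2.imwrite("pics/c1.png",cv2.resize(np.hstack([a,b]),(800,320)))
E
```

```text
t 2.73 tip local [-0.1009 -0.0809  0.1342] tool axes local
 [[ 0.005  1.    -0.006]
 [ 1.    -0.005  0.002]
 [ 0.002 -0.006 -1.   ]] F [-1.1  1.4  0.5] open -0.0003 q [-0.11 -0.05 -0.15  1.48 -0.    1.19]
```

View pics/c1.png

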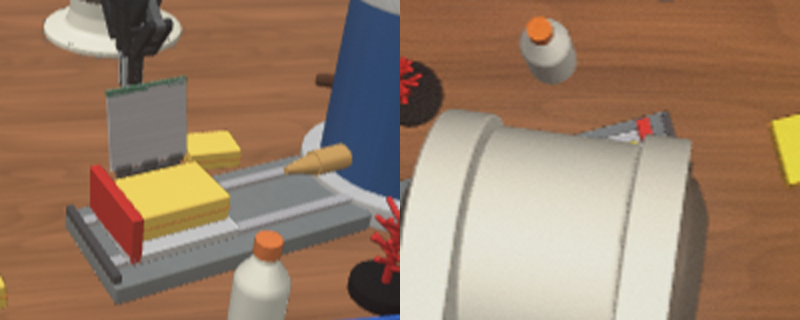

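The fingers are behind the upright lid, near its centre at (125,80) in the left half, and not touching it yet. Next: push the lid over along the arc.

Call:
arm_command([
  [[0,0,0,0,0.38,0,1],[0,0,0,0,0.38,0,1],[0,0,0,0,0.34,0.03,1],[0,0,0,0,0.32,0.12,1],[0,0,0,0,0.28,0.2,1],[0,0,0,0,0.22,0.26,1],[0,0,0,0,0,0,1]],
])

```text
time: 3.7
ee_pos: [0.5844, -0.0289, 0.2788]
tool_rot: [-1.899, -2.5, 0.002]
wrist_force: [-0.2, 0.3, -0.5]
opening: -0.0001
grasp_force: 0.0
```

```bash
python3 - <<'E'
from h import *
st()
a=r.snapshot("scene")[120:280,200:400,::-1]
cv2.imwrite("pics/c2.png",cv2.resize(a,(500,400),interpolation=2))
E
```

```text
t 3.7 tip local [-0.0057 -0.0799  0.1058] tool axes local
 [[ 0.003  1.    -0.003]
 [ 1.    -0.003  0.001]
 [ 0.001 -0.003 -1.   ]] F [-0.1  0.3 -0.5] open -0.0001 q [-0.05  0.16  0.01  1.43  0.    1.25]
```

View pics/c2.png

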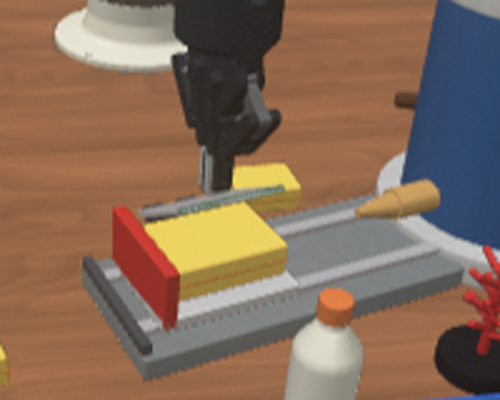

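The lid is now at about 30° (green edge near (235,200)) and following the fingertips. Next: press it down.

Call:
arm_command([
  [[0,0,0,0,0.14,0.31,1],[0,0,0,0,0.06,0.25,1],[0,0,0,0,0.0,0.06,1],[0,0,0,0,0,0.04,1],[0,0,0,0,0,0,1],[0,0,0,0,0,0,1]],
])

```text
time: 4.5
ee_pos: [0.5939, -0.0267, 0.2493]
tool_rot: [1.9, 2.5, 0.001]
wrist_force: [-3.3, -0.1, 13.7]
opening: 0.0001
grasp_force: 6.5
```

```bash
python3 -c "from h import *;st()"
```

```text
t 4.5 tip local [ 0.0048 -0.0807  0.0763] tool axes local
 [[ 0.003  1.     0.002]
 [ 1.    -0.003 -0.001]
 [-0.001  0.002 -1.   ]] F [-3.3  0.8 13.7] open 0.0001 q [-0.04  0.19 -0.01  1.37 -0.    1.25]
```

Flat: the tip is at 76.3 mm with 14 N down, matching the shut height. Next I'll lift off, move behind the red plate and check the lid.

Call:
arm_command([
  [[0,0,0,0,0,0.03,1],[0,0,0,0,0,0,1],[0,0,0,0,0,-0.55,1],[0,0,0,0,0,-0.55,1],[0,0,0,-0.73,-0.04,0,1],[0,0,0,-0.73,-0.04,0,1],[0,0,0,-0.73,0,0,1],[0,0,0,0,0,0,1]],
])

```text
time: 5.5
ee_pos: [0.6195, -0.1352, 0.3002]
tool_rot: [-1.904, -2.498, 0.001]
wrist_force: [-0.1, -0.0, 0.3]
opening: 0.0001
grasp_force: 0.0
```

```bash
python3 - <<'E'
from h import *
st()
a=r.snapshot("scene")[120:280,200:400,::-1]
cv2.imwrite("pics/c3.png",cv2.resize(a,(750,600),interpolation=2))
E
```

```text
t 5.5 tip local [-0.0004 -0.1919  0.1272] tool axes local
 [[ 0.006  1.    -0.001]
 [ 1.    -0.006  0.   ]
 [ 0.    -0.001 -1.   ]] F [-0.1  0.   0.3] open 0.0001 q [-0.21  0.28  0.19  1.49 -0.    1.09]
```

View pics/c3.png

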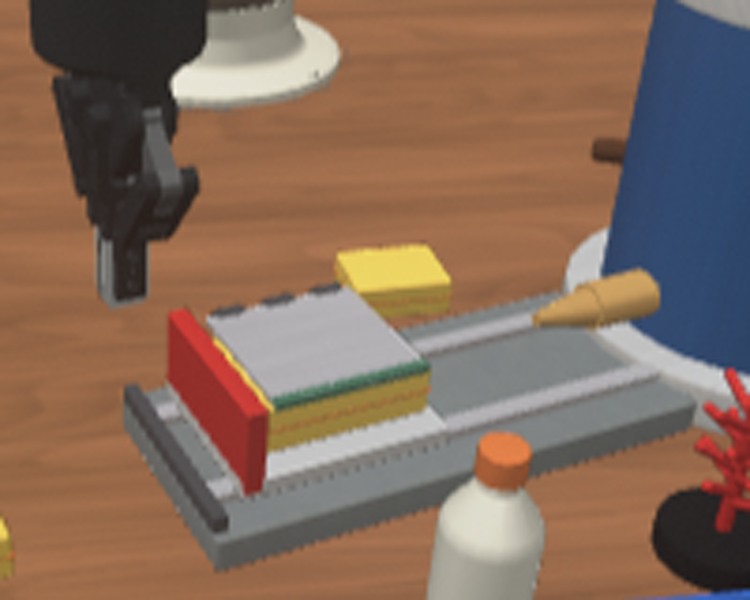

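The lid lies flat (green edge at (350,385)) and the carriage is still back. Now I'll lower the fingers and push.

Call:
arm_command([
  [[0,0,0,0,0,0.72,1],[0,0,0,0,0,0.72,1],[0,0,0,0,0,0,1],[0,0,0,0.5,0,0,1],[0,0,0,0.35,0,0,1],[0,0,0,0.35,0,0,1],[0,0,0,0.35,0,0,1],[0,0,0,0.35,0,0,1],[0,0,0,0.3,0,0,1],[0,0,0,0,0,0,1]],
])

```text
time: 6.8
ee_pos: [0.5898, -0.026, 0.2297]
tool_rot: [1.899, 2.502, 0.0]
wrist_force: [0.7, -4.0, 3.1]
opening: -0.0001
grasp_force: 2.1
```

```bash
python3 -c "from h import *;st()"
```

```text
t 6.8 tip local [ 0.0009 -0.0788  0.0567] tool axes local
 [[ 0.002  1.     0.001]
 [ 1.    -0.002 -0.   ]
 [-0.     0.001 -1.   ]] F [-0.4 -4.1  3.1] open -0.0001 q [-0.04  0.19 -0.05  1.33 -0.    1.25]
```

Call:
arm_command([
  [[0,0,0,0.15,0,0,1],[0,0,0,0.15,0,0,1],[0,0,0,0.08,0,0,1],[0,0,0,0.06,0,0,1],[0,0,0,0,0,0,1],[0,0,0,0,0,0,1]],
])

```text
time: 7.55
ee_pos: [0.5847, -0.0083, 0.2297]
tool_rot: [1.901, 2.494, -0.006]
wrist_force: [3.0, -20.6, 3.6]
opening: 0.0002
grasp_force: 10.4
```

```bash
python3 -c "from h import *;st()"
```

```text
t 7.55 tip local [ 0.0007 -0.0615  0.0567] tool axes local
 [[ 0.006  1.     0.   ]
 [ 1.    -0.006 -0.006]
 [-0.006  0.    -1.   ]] F [ -2.7 -20.6   3.6] open 0.0002 q [-0.01  0.17 -0.07  1.33 -0.01  1.29]
```

The force jumped from about 4 N to 21 N with the tip at the expected end-stop position (−61 mm). I'll hold there and verify.

Call:
arm_command([
  [[0,0,0,0,0,0,1],[0,0,0,0,0,0,1],[0,0,0,0,0,0,1],[0,0,0,0,0,0,1]],
])

```text
time: 8.05
ee_pos: [0.5847, -0.0084, 0.2297]
tool_rot: [1.901, 2.494, -0.006]
wrist_force: [3.0, -20.8, 3.5]
opening: 0.0001
grasp_force: 10.3
```

```bash
python3 - <<'E'
from h import *
st()
a=r.snapshot("scene")[120:280,200:400,::-1]
cv2.imwrite("pics/c4.png",cv2.resize(a,(750,600),interpolation=2))
E
```

```text
t 8.05 tip local [ 0.0007 -0.0615  0.0567] tool axes local
 [[ 0.006  1.     0.   ]
 [ 1.    -0.006 -0.006]
 [-0.006  0.    -1.   ]] F [ -2.8 -20.8   3.5] open 0.0001 q [-0.01  0.17 -0.07  1.33 -0.01  1.29]
```

View pics/c4.png

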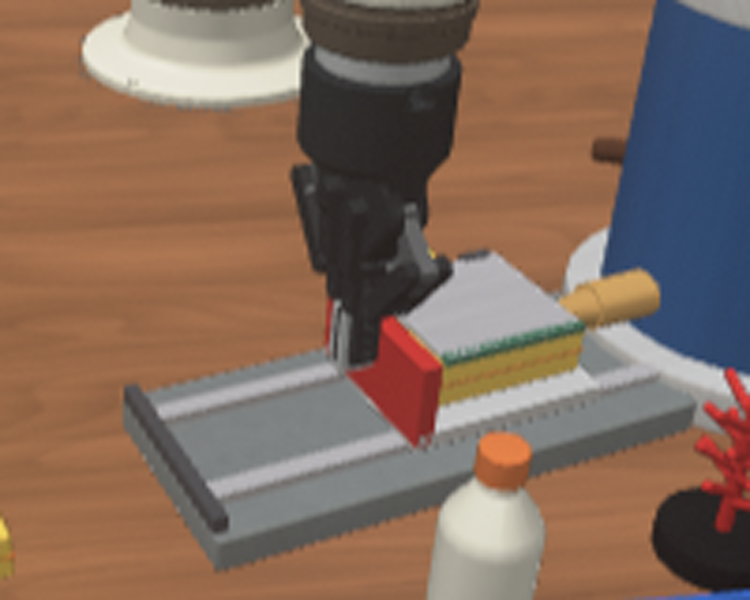

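The mould is home on the nozzle at (570,305), the lid is flat, the fingers are on the red plate at (355,350), and the bystanders in view haven't moved. I'll hand it in.

```bash
python3 -c "from bench import r;print(r.close_job())"
```

```text
the job is handed in; nothing more can be done
None
```

I handed the job in at about 8 s with the lid shut flat and the mould pushed home on the nozzle, held there by the fingers at about 21 N; no verdict came back.

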